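# Rinse a tumbler on the glass rinser

## Robot

A 7-joint arm with a two-finger parallel gripper is mounted at the origin on the work surface. World frame = base frame: x ahead of the robot, y to its left, z up, the work surface at z = 0. Lengths are in mm, angles in rad, forces in N, time in s.
With the tool pointing down it reaches from about 425 to 925 mm from the base axis. Payload 6.8 kg.
Tool frame: the origin (TCP) lies between the finger pads; the fingertips stand 22 mm ahead of it and the grasp point (between the pads) lies 3 mm ahead of it; z points along the fingers, y is the direction in which the jaws open and shut (so a half turn about z gives the same grasp; the last joint's range is limited). The gripper opens to 88 mm and grips with 3 to 60 N. Pads are 20 mm wide; open, the fingers measure 115 mm over their backs; the gripper's body (75 mm by 178 mm) begins 61 mm behind the grasp point.
Start: joints at [-1.359, 0.477, 0.022, 1.555, -0.011, 1.109, -0.083], TCP at [212.201, 640.795, 244.664] pointing down, gripper open.
Joint ranges: [-2.96, 2.96], [-0.34, 2.1], [-1.41, 1.46], [0.24, 2.44], [-1.37, 4.51], [0.17, 1.92], [-2.96, 2.96]. Speed limits (rad/s): [2.39, 2.39, 3.14, 3.14, 3.14, 3.14, 3.14].

## Interface

Orientations are given as a unit quaternion [w, x, y, z].
In Python, from plant import monitor, optics, ticket gives the robot as it stands. The module is installed in compiled form; this text tells all that it offers.
- The arm moves only by the tool arm_command, never from a script. Its argument "targets" is a list of rows, each a list of 3 entries, a list of its own where there are three numbers: the shift along the world's x, y, z in m, then the turn about the world's z in degrees, then the opening, from 0 (shut) to 1 (fully open). A call has 1 to 12 rows; each row is the pose to reach, as a shift and turn from the pose commanded when the call began; what a row does not reach only later rows make up. A row lasts 1/10 s, in which the tool goes at most 50 mm and 8.59 degrees, less where a joint would pass 70% of its speed; a pose out of reach is approached as far as the arm can. A call with a gripper value outside its range is refused whole. The fingers move at their own pace and stop on an object; "force" is the grip in N (left out, the last holds). Time passes only in rows, so rows that repeat a pose let the fingers close. It gives the time, the measured TCP pose, the force and the opening at its end, in the units of the state.
- monitor.get_state(): the state, without advancing time (a new reading comes with each control period).
- optics.capture(name): name is "side" or "top"; returns a dict with "frame" (384x512x3 uint8, red, green, blue), "camera_matrix" (3x3 intrinsics, pixels), "view" (4x4, takes a point from world to camera coordinates). Camera axes: x right, y down, z forward; pixel columns grow to the right and rows downward; lengths in mm; the calibration is good to about 2 mm. A picture is of the moment at which its call begins. There is no depth.
- ticket.close_job(): hands the job in, once; it reports no verdict.
The state is a dict: "time": time; "joint_positions": joint angles; "dq": joint speeds; "joint_torque": joint torques, N m; "ee_pos": TCP position; "ee_rot": TCP orientation; "wrist_force": force on the tool from outside, world axes, zero at the start; "wrist_torque": the same for the moment, N m; "opening": finger opening in mm.
Only numpy, scipy, OpenCV 4.12 (cv2) and the standard library are available. Lean on these libraries where they do the work, as an engineer would, in place of code of your own. Each camera call takes 0.05 s, during which the arm holds its last target. There are 200 camera calls.

## Task

Uncover the glass rinser by hanging its yellow cover by the eye on the hook stand's peg, and let go of it. Then take the blue tumbler, still upside down, press its rim squarely and centred onto the rinser's orange sprung pad until the pad is fully down, and keep it fully down for a good second. Finally stand the tumbler upside down, wholly on the green coaster on the draining tray, and leave the cover hanging and everything else where it stands.

Things in the scene. Friction and masses are not known exactly. Their poses are not given: they have to be found in the camera images.
- rinser: Fixed glass rinser on the counter: round steel basin block 160 mm across, 22 mm high; orange spoked pad in its middle. Origin: centre of its underside, on the counter.
- pad (a joint): Travel of the rinser's sprung pad straight down, m: 0 = up, 0.012 = fully down (about 9 N; it begins to move at about 3 N).
- pad_top (a point): Centre of the top of the orange pad (six spokes, 88 mm across); 56 mm above the counter when the pad is up. At the start the cover rests on it.
- cover: Loose yellow rinser cover, 150 g: flat disc 90 mm across and 6 mm thick with an upright flat handle in its middle. The handle is 8 mm thick (its x), 48 mm wide (its y) and its top is 132 mm above the disc's underside. Origin: centre of the disc's underside; z up along the handle.
- cover_eye (a point): Centre of the rectangular eye through the cover's handle, 100 mm above the cover's origin: 24 mm wide (y), 28 mm high (z), open along x both ways; 12 mm of handle on either side of it and 18 mm above it.
- hook: Fixed dark steel hook stand: round foot 90 mm across, 12 mm high, upright post 16 mm thick and 280 mm high, with a level peg 8 mm thick (axis 260 mm above the counter) that points along the stand's -x. The peg is straight to 85 mm from the post's axis, then its last 20 mm rise 11.5 mm to the tip, 105 mm out. Origin: centre of the foot's underside.
- hook_seat (a point): Point on the peg's axis, 60 mm out from the post's axis, 260 mm above the counter: where the eye should hang (eye centre then 10 mm below it). Same axes as the stand; -x points to the peg's tip.
- tumbler: Loose blue tumbler, hollow, standing upside down: 110 mm high, 68 mm across at the rim (down) narrowing to 56 mm at its closed base (up), wall 3 mm, 140 to 280 g. Origin: centre of the rim plane; z up through the base.
- coaster: Fixed green round coaster on the draining tray, 92 mm across, 6 mm thick; its top is 18 mm above the counter. Origin: centre of its underside.
- tray: Fixed white draining tray, 360 mm (its x) by 130 mm, 12 mm high, with three places 110 mm apart along its x: the green coaster and two rinsed glasses, in any order. Origin: centre of its underside.
- glass1: Bystander: amber glass upside down on the tray, 110 mm high, 68 mm across below, 56 above. Origin: centre of its underside.
- glass2: Bystander: like glass1.
- pitcher: Bystander: steel milk pitcher, 74 mm across, 100 mm high, its handle reaching about 35 mm further at its +y. Origin: centre of its underside.
- canister: Bystander: white jar with a wooden lid, 70 mm across, 115 mm high. Origin: centre of its underside.
- mug: Bystander: white mug, 76 mm across, 90 mm high, handle at its +y. Origin: centre of its underside.
- syrup: Bystander: green bottle, 64 mm across, 210 mm high. Origin: centre of its underside.
- tamper: Bystander: dark steel coffee tamper standing on its 56 mm foot, 88 mm high. Origin: centre of its underside.
Not all that is in view belongs to the job. Several things have the shape of the cover; the one meant has the colours described above.

How it is judged:
By the outcome, as a careful person would: the job done as asked, in the order asked, and still so for the second after the job is handed in, with the robot touching nothing.
It also fails if it takes over 72 s, if anything falls off the work surface, if the arm or the gripper's body presses on something with over 40 N, if the wrist force passes 120 N, or if a joint passes its speed limit or range.

## Working session

There is one attempt and no reset: what is moved stays moved. The work goes in short steps, Python scripts to look and compute and a tool call to move; the robot and the scene stay as the last step left them, time stands still between calls to the robot, and variables do not carry over. Pictures are saved under pics/ and viewed, about 8 in all and at most 12, crops included, and the job is handed in when it is done.

Besides the shell and the picture viewer there is one more tool, called after "Request:" as name(argument=value, ...), one argument or row to a line, values as JSON. arm_command: Moves the arm, as the interface text tells. Its arguments: {"type":"object","properties":{"targets":{"type":"array","items":{"type":"array"}},"force":{"type":"number"}},"required":["targets"]}

```bash
mkdir -p pics
cat > h.py <<'E'
import numpy as np, cv2
from plant import monitor, optics, ticket
def cap(n,f=None):
    d=optics.capture(n)
    if f: cv2.imwrite('pics/'+f,d['frame'][:,:,::-1])
    return d
def ray(d,u,v):
    K=np.array(d['camera_matrix']);V=np.array(d['view'])
    r=V[:3,:3].T@np.linalg.solve(K,[u,v,1]);c=-V[:3,:3].T@V[:3,3];return c,r
def atz(d,u,v,z):
    c,r=ray(d,u,v);return c+r*(z-c[2])/r[2]
def proj(d,p):
    K=np.array(d['camera_matrix']);V=np.array(d['view'])
    q=K@(V[:3,:3]@np.array(p,float)+V[:3,3]);return q[:2]/q[2]
E
python3 - <<'E'
from h import *
import pickle
np.set_printoptions(suppress=True,precision=3)
for n in('side','top'):
    d=cap(n,n+'0.png');print(n,d['camera_matrix'],d['view'])
    pickle.dump(d,open(n+'0.pkl','wb'))
s=monitor.get_state();print(s)
E
```

```text
side [[423.337   0.    246.931]
 [  0.    423.337 192.163]
 [  0.      0.      1.   ]] [[   0.818   -0.575   -0.008 -420.352]
 [  -0.431   -0.602   -0.672  316.268]
 [   0.382    0.553   -0.74  1267.97 ]
 [   0.       0.       0.       1.   ]]
top [[415.921   0.    252.911]
 [  0.    415.921 198.118]
 [  0.      0.      1.   ]] [[  -0.011   -1.      -0.025    8.585]
 [  -0.994    0.013   -0.107  500.326]
 [   0.107    0.023   -0.994 1297.293]
 [   0.       0.       0.       1.   ]]
{'time': 0.1, 'joint_positions': array([-1.359,  0.478,  0.022,  1.556, -0.011,  1.109, -0.083]), 'dq': array([ 0.002, -0.002,  0.001, -0.002,  0.   , -0.   , -0.001]), 'joint_torque': array([  0.004, -58.409,   1.54 , -27.331,  -0.054,   0.013,   0.   ]), 'ee_pos': array([212.097, 640.333, 243.824]), 'ee_rot': array([-0.   ,  0.159,  0.987, -0.001]), 'wrist_force': array([-1.01 , -0.239, -0.192]), 'wrist_torque': array([-0.013,  0.015,  0.024]), 'opening': 87.77781373677016}
```

View pics/side0.png

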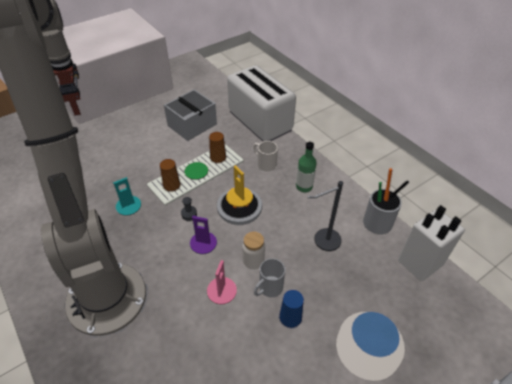

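View pics/top0.png

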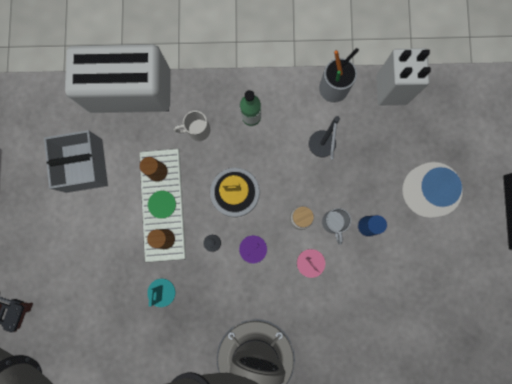

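The side view shows four cover-shaped things: teal (128,200), purple (203,238), pink (222,287) and yellow (239,190), the last on the rinser. Only the yellow one fits. The hook's foot is at (328,240), its peg tip near (310,197), the blue tumbler at (292,308) and the coaster at (197,171). I'll enlarge one crop to confirm.

Run:
```python
from h import *
import pickle
S=pickle.load(open('side0.pkl','rb'));T=pickle.load(open('top0.pkl','rb'))
def z(d,a,b,w,h,k): return cv2.resize(d['frame'][b:b+h,a:a+w,::-1],None,fx=k,fy=k,interpolation=cv2.INTER_CUBIC)
a=np.hstack([z(S,210,160,50,70,8)[:,:400],z(S,300,175,50,70,8)]);
a=a[:300*2-40]
b=np.hstack([z(T,205,165,60,60,5),z(T,300,115,50,60,5),z(T,350,205,50,60,5)])
cv2.imwrite('pics/c1.png',a);cv2.imwrite('pics/c2.png',b)
def mask(d,lo,hi,box):
    hsv=cv2.cvtColor(d['frame'],cv2.COLOR_RGB2HSV);m=cv2.inRange(hsv,lo,hi)
    M=np.zeros_like(m);x0,y0,x1,y1=box;M[y0:y1,x0:x1]=m[y0:y1,x0:x1];return M
def info(n,M):
    ys,xs=np.nonzero(M);print(n,len(xs),xs.mean(),ys.mean(),xs.min(),xs.max(),ys.min(),ys.max())
Y=((18,120,90),(35,255,255));G=((50,120,50),(75,255,255));B=((100,120,40),(125,255,255))
for n,d,bx in(('S',S,(210,160,270,225)),('T',T,(200,165,270,220))): info(n+' yellow',mask(d,*Y,bx))
for n,d,bx in(('S',S,(170,150,220,190)),('T',T,(140,180,185,225))): info(n+' green',mask(d,*G,bx))
for n,d,bx in(('S',S,(270,280,310,335)),('T',T,(350,205,395,245))): info(n+' blue',mask(d,*B,bx))
print('coaster',atz(T,162,204.5,18),'rinser',atz(T,235,192.5,22),'tumbler base',atz(T,377,224,110))
print('hook foot',atz(T,322.5,144,12),atz(S,328,240,12))
```

```text
S yellow 598 238.8913043478261 191.03010033444815 226 252 166 206
T yellow 695 233.31510791366907 189.5726618705036 219 248 175 204
S green 276 195.8913043478261 170.45289855072463 185 207 163 178
T green 547 161.45155393053017 204.0493601462523 149 174 191 217
S blue 655 291.381679389313 308.5038167938931 280 302 291 326
T blue 430 371.96046511627907 224.96976744186045 359 385 216 235
coaster [484.5612961  295.67350823  18.        ] rinser [519.78704113  59.98435366  22.        ] tumbler base [ 410.05327273 -363.58073213  110.        ]
hook foot [ 676.03036708 -225.21130081   12.        ] [ 676.00045381 -231.99788363   12.        ]
```

View pics/c1.png

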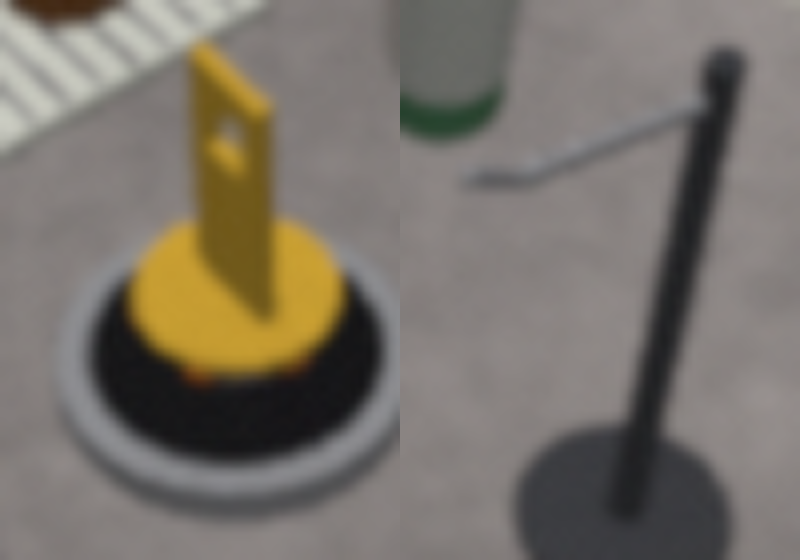

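View pics/c2.png

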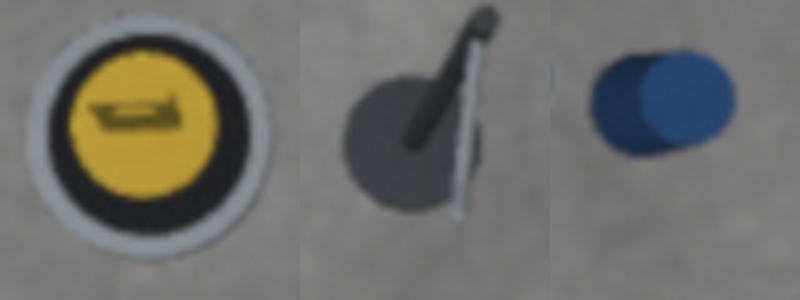

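The crop confirms the yellow cover: disc at about (239,196) in side, with an upright handle and eye. The peg runs from the post at (337,188) through a bend at (316,197) to the tip at (307,197). Next I fit the poses in both views.

```bash
cat > fit.py <<'E'
from h import *
from scipy.optimize import minimize, least_squares
def mask(d,lo,hi,box):
    m=cv2.inRange(cv2.cvtColor(d['frame'],cv2.COLOR_RGB2HSV),lo,hi)
    M=np.zeros_like(m);x0,y0,x1,y1=box;M[y0:y1,x0:x1]=m[y0:y1,x0:x1];return M>0
Y=((18,100,60),(35,255,255));G=((50,120,50),(75,255,255));B=((100,120,40),(125,255,255))
A=np.linspace(0,2*np.pi,48,endpoint=False)
def ring(r,z): return np.c_[r*np.cos(A),r*np.sin(A),0*A+z]
def box(x,y0,y1,z0,z1): return np.array([[a,b,c] for a in(-x,x) for b in(y0,y1) for c in(z0,z1)],float)
COVER=[np.r_[ring(45,0),ring(45,6)],box(4,-24,-12,6,132),box(4,12,24,6,132),box(4,-24,24,6,86),box(4,-24,24,114,132)]
TUM=[np.r_[ring(34,0),ring(28,110)]]; DISC=[ring(46,18)]
def render(d,parts,x,y,z,w,sup=8):
    c,s=np.cos(w),np.sin(w);R=np.array([[c,-s,0],[s,c,0],[0,0,1]])
    K=np.array(d['camera_matrix']);V=np.array(d['view']);im=np.zeros((384,512),np.float32)
    img=np.zeros((384*4,512*4),np.uint8)
    for p in parts:
        q=K@(V[:3,:3]@(R@p.T+np.array([[x],[y],[z]]))+V[:3,3:]);q=(q[:2]/q[2]).T
        h=cv2.convexHull(((q+.5)*4-.5).astype(np.float32))
        cv2.fillConvexPoly(img,np.round(h*16).astype(np.int32),255,cv2.LINE_AA,4)
    return cv2.resize(img,(512,384),interpolation=cv2.INTER_AREA)/255.
def fit(views,parts,z,x0,yaw=True):
    def cost(p): return sum(np.abs(render(d,parts,p[0],p[1],z,p[2]/50 if yaw else 0)-m).sum() for d,m in views)
    best=None
    for w in (np.arange(-1.5,1.6,.3) if yaw and len(x0)<3 else [x0[2] if yaw else 0]):
        p0=np.array([x0[0],x0[1],w*50][:3 if yaw else 2])
        sim=np.array([p0]+[p0+8*e for e in np.eye(len(p0))])
        r=minimize(cost,p0,method='Nelder-Mead',options=dict(initial_simplex=sim,xatol=.1,fatol=.1))
        if best is None or r.fun<best.fun: best=r
    p=best.x.copy()
    if yaw: p[2]=np.degrees(p[2]/50)
    return p.round(2),round(best.fun,1)
def hookfit(S,T,sp,tp,x0):
    P={'top':[0,0,280],'foot':[0,0,12],'tip':[-105,0,271.5],'bend':[-85,0,260],'root':[-8,0,260]}
    def f(p):
        c,s=np.cos(p[2]),np.sin(p[2]);R=np.array([[c,-s,0],[s,c,0],[0,0,1]]);o=[]
        for d,l in((S,sp),(T,tp)):
            for k,v in l.items(): o+=list(proj(d,R@np.array(P[k],float)+[p[0],p[1],0])-v)
        return o
    r=least_squares(f,x0,x_scale=[10,10,.1],loss='soft_l1');return r.x,np.degrees(r.x[2]),np.round(r.fun,1)
E
python3 - <<'E'
from fit import *
import pickle
S=pickle.load(open('side0.pkl','rb'));T=pickle.load(open('top0.pkl','rb'))
bs=[(S,(210,160,270,225)),(T,(200,165,270,220))]
v=[(d,mask(d,*Y,b)) for d,b in bs]
for vv in(v,v[:1],v[1:]): print('cover',fit(vv,COVER,56,(520,60)))
v=[(S,mask(S,*B,(270,280,310,335))),(T,mask(T,*B,(350,205,395,245)))]
for vv in(v,v[:1],v[1:]): print('tumbler',fit(vv,TUM,0,(405,-364),False))
v=[(T,mask(T,*G,(140,180,185,225)))]
print('coaster',fit(v,DISC,0,(484,295),False))
print('hook',hookfit(S,T,{'top':(339.8,182),'tip':(307.4,197.3),'bend':(315.8,197.1),'root':(337,187.8)},{'top':(336.6,118.6),'tip':(331.2,158.2),'foot':(321.8,143.4)},[676,-228,0]))
# rinser steel ring outer: dark+grey fit via dark pit
for u in [(235,192.5)]: print(atz(T,*u,22),atz(S,239,206,22))
m=(T['frame'].max(2)<60).astype(np.uint8);m[:,:205]=0;m[:,265:]=0;m[:165]=0;m[225:]=0
c=max(cv2.findContours(m,0,1)[0],key=cv2.contourArea);print(cv2.fitEllipse(cv2.convexHull(c)))
E
```

```text
cover (array([524.69,  61.24,  -3.18]), np.float64(99.6))
cover (array([524.58,  61.05,  -3.44]), np.float64(38.2))
cover (array([524.13,  62.07, -63.47]), np.float64(58.8))
tumbler (array([ 410.54, -361.99]), np.float64(236.0))
tumbler (array([ 411.35, -361.35]), np.float64(139.2))
tumbler (array([ 409.95, -362.28]), np.float64(96.3))
coaster (array([487.12, 297.5 ]), np.float64(101.1))
hook (array([ 6.79436032e+02, -2.24696933e+02, -1.41300608e-01]), np.float64(-8.095928470649401), array([ 0. , -0.1,  0.6, -0.6, -2.1, -0.1, -0.6, -0.2,  0.2, -0.1,  0.6,
        0.2,  0.5, -0.4]))
[519.78704113  59.98435366  22.        ] [516.35617025  51.25479382  22.        ]
((234.3695068359375, 191.44580078125), (38.85163497924805, 39.175048828125), 67.59917449951172)
```

Request:
arm_command(
  targets=[
    [[0.156,-0.29,0.01],15,1],
    [[0.156,-0.29,0.01],15,1],
    [[0.156,-0.29,0.01],15,1],
    [[0.156,-0.29,0.01],15,1],
    [[0.156,-0.29,0.01],15,1],
    [[0.156,-0.29,0.01],15,1],
    [[0.156,-0.29,0.01],15,1],
    [[0.156,-0.29,0.01],15,1],
    [[0.156,-0.29,0.01],15,1],
    [[0.156,-0.29,0.01],15,1],
  ],
  force=25,
)

```text
time: 1.1
ee_pos: [367.3, 352.0, 254.5]
ee_rot: [-0.0, 0.028, 1.0, 0.0]
wrist_force: [0.8, 1.1, -0.4]
opening: 87.5
```

Request:
arm_command(
  targets=[
    [[0.157,-0.29,0.0],0,1],
    [[0.157,-0.29,0.0],0,1],
    [[0.157,-0.29,0.0],0,1],
    [[0.157,-0.29,0.0],0,1],
    [[0.157,-0.29,0.0],0,1],
    [[0.157,-0.29,0.0],0,1],
    [[0.157,-0.29,0.0],0,1],
    [[0.157,-0.29,0.0],0,1],
    [[0.157,-0.29,0.0],0,1],
    [[0.157,-0.29,0.0],0,1],
  ],
)

```text
time: 2.1
ee_pos: [524.7, 63.2, 254.3]
ee_rot: [-0.0, 0.027, 1.0, 0.0]
wrist_force: [-0.2, -1.0, 0.2]
opening: 87.6
```

Run:
```python
from h import *
d=cap('side');s=monitor.get_state();print(s['ee_pos'],s['ee_rot'])
print(proj(d,s['ee_pos']-[0,0,22]),proj(d,[524.7,61.2,156]))
cv2.imwrite('pics/s2.png',cv2.resize(d['frame'][120:230,170:300,::-1],None,fx=5,fy=5,interpolation=cv2.INTER_CUBIC))
```

```text
[524.66841852  63.13822256 254.42564889] [-3.66658271e-04  2.71498335e-02  9.99631275e-01  2.56128211e-04]
[237.56120845 159.12557525] [238.47885132 176.48249028]
```

View pics/s2.png

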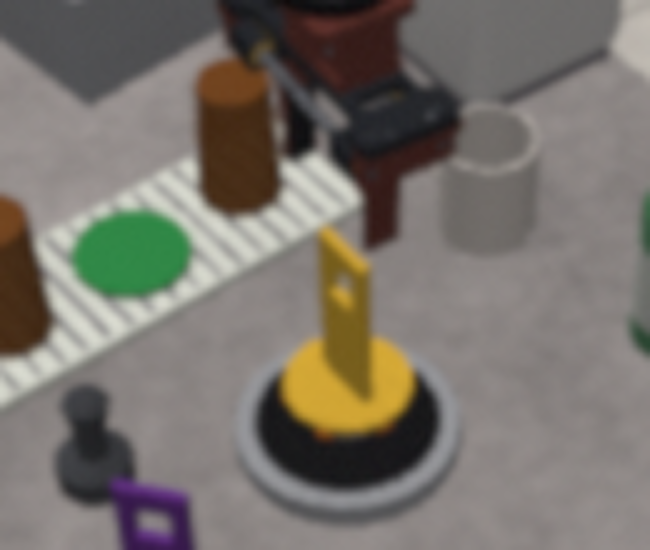

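The jaws sit over the handle, with one finger on each of its narrow sides: fingertip at crop (380,245), handle top at (345,250). I go down, close and lift.

Request:
arm_command(
  targets=[
    [[0,0,-0.04],0,1],
    [[0,0,-0.06],0,1],
    [[0,0,-0.083],0,1],
    [[0,0,-0.083],0,1],
    [[0,0,-0.083],0,0.4],
    [[0,0,-0.083],0,0.4],
    [[0,0,-0.083],0,0.4],
    [[0,0,-0.083],0,0.4],
    [[0,0,-0.083],0,0.4],
    [[0,0,-0.083],0,0.4],
    [[0,0,-0.083],0,0.4],
    [[0,0,-0.083],0,0.4],
  ],
  force=25,
)

```text
time: 3.35
ee_pos: [525.4, 60.9, 171.8]
ee_rot: [0.0, 0.029, 1.0, 0.0]
wrist_force: [0.1, 0.2, 0.9]
opening: 47.6
```

Request:
arm_command(
  targets=[
    [[0,0,0.03],0,0.4],
    [[0,0,0.08],0,0.4],
    [[0,0,0.115],0,0.4],
    [[0.002,-0.04,0.115],-5,0.4],
    [[0.003,-0.08,0.115],-5,0.4],
    [[0.004,-0.12,0.115],-5,0.4],
    [[0.005,-0.16,0.115],-5,0.4],
    [[0.006,-0.2,0.115],-5,0.4],
    [[0.006,-0.24,0.115],-5,0.4],
    [[0.006,-0.264,0.115],-5,0.4],
    [[0.006,-0.264,0.115],-5,0.4],
    [[0.006,-0.264,0.115],-5,0.4],
  ],
)

```text
time: 4.55
ee_pos: [530.8, -203.2, 286.1]
ee_rot: [-0.001, 0.073, 0.997, 0.0]
wrist_force: [0.2, 0.9, -1.4]
opening: 47.7
```

Run:
```python
from h import *
s=monitor.get_state();print(s['ee_pos'],s['ee_rot'],s['opening'],s['wrist_force'])
d=cap('side');t=cap('top')
for p in s['ee_pos']-[0,0,16],: print(proj(d,p),proj(t,p))
f=lambda d,a,b,w,h,k:cv2.resize(d['frame'][b:b+h,a:a+w,::-1],None,fx=k,fy=k,interpolation=cv2.INTER_CUBIC)
cv2.imwrite('pics/s3.png',np.hstack([f(d,265,165,80,100,5),f(t,295,100,75,100,5)]))
```

```text
[ 530.77293856 -203.1720921   286.1080197 ] [-6.15697381e-04  7.31422816e-02  9.97321302e-01  2.19586815e-04] 47.70679294846421 [ 0.19219493  0.86102622 -1.4247675 ]
[293.87323144 202.62753791] [329.64820827 175.45099551]
```

View pics/s3.png

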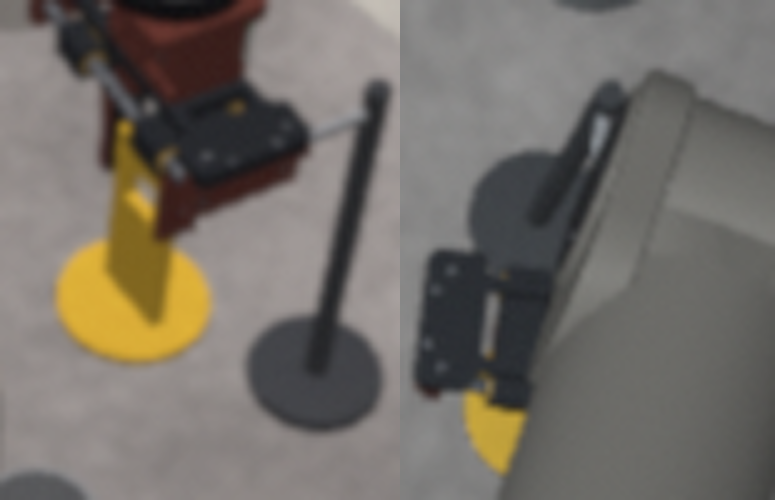

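The held eye projects to side (294,203), as expected. The peg is clear ahead of it.

Request:
arm_command(
  targets=[
    [[0.02,-0.003,0],0,0.4],
    [[0.035,-0.005,0],0,0.4],
    [[0.042,-0.006,-0.001],0,0.4],
    [[0.05,-0.007,-0.003],0,0.4],
    [[0.058,-0.008,-0.006],0,0.4],
    [[0.066,-0.0095,-0.008],0,0.4],
    [[0.074,-0.0105,-0.008],0,0.4],
    [[0.082,-0.0115,-0.008],0,0.4],
    [[0.09,-0.0127,-0.008],0,0.4],
    [[0.09,-0.0127,-0.008],0,0.4],
    [[0.09,-0.0127,-0.008],0,0.4],
  ],
)

```text
time: 5.75
ee_pos: [621.2, -216.1, 278.5]
ee_rot: [-0.0, 0.073, 0.997, -0.0]
wrist_force: [0.2, 0.9, -0.9]
opening: 48.0
```

Run:
```python
from h import *
d=cap('side');t=cap('top');s=monitor.get_state();print(s['ee_pos'],s['wrist_force'],s['wrist_torque'])
f=lambda d,a,b,w,h,k:cv2.resize(d['frame'][b:b+h,a:a+w,::-1],None,fx=k,fy=k,interpolation=cv2.INTER_CUBIC)
cv2.imwrite('pics/s4.png',np.hstack([f(d,280,150,80,100,5),f(t,295,90,75,100,5)]))
```

```text
[ 620.88767066 -216.05888392  278.701159  ] [ 0.12944271 -0.2595653  -1.07351982] [0.01158629 0.00011929 0.02080585]
```

View pics/s4.png

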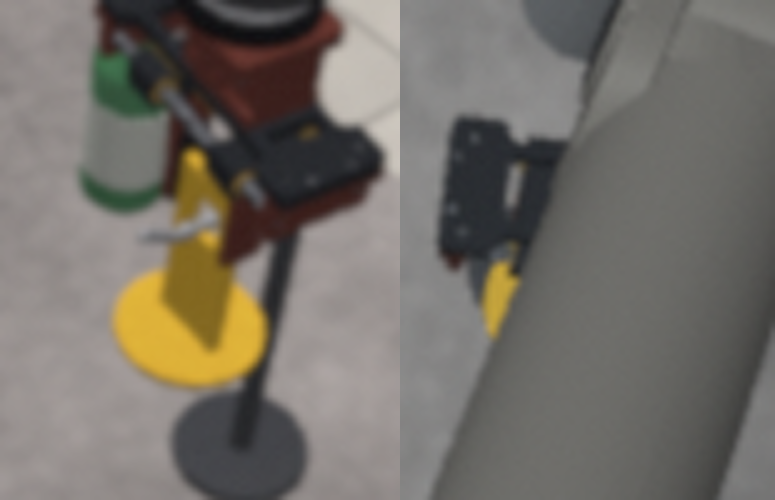

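The peg passes through the eye, with its tip showing at crop (145,238), and there is no contact force. I lower until it seats.

Request:
arm_command(
  targets=[
    [[0,0,-0.005],0,0.4],
    [[0,0,-0.01],0,0.4],
    [[0,0,-0.013],0,0.4],
    [[0,0,-0.013],0,0.4],
    [[0,0,-0.013],0,0.4],
  ],
)

```text
time: 6.35
ee_pos: [621.0, -215.8, 265.9]
ee_rot: [-0.0, 0.073, 0.997, 0.0]
wrist_force: [-2.7, 1.0, 2.6]
opening: 48.0
```

Request:
arm_command(
  targets=[
    [[0,0,0],0,0.65],
    [[0,0,0],0,0.8],
    [[0,0,0],0,1],
    [[0,0,0],0,1],
    [[0,0,0],0,1],
    [[0,0,0],0,1],
    [[0,0,0.02],0,1],
    [[0,0,0.05],0,1],
    [[0,0,0.09],0,1],
    [[0,0,0.12],0,1],
  ],
)

```text
time: 7.35
ee_pos: [621.4, -216.2, 388.0]
ee_rot: [0.001, 0.073, 0.997, -0.0]
wrist_force: [0.7, -0.5, -0.3]
opening: 87.6
```

Request:
arm_command(
  targets=[
    [[-0.04,-0.028,0],-8,1],
    [[-0.08,-0.056,0],-16,1],
    [[-0.12,-0.084,-0.02],-24,1],
    [[-0.16,-0.111,-0.06],-32,1],
    [[-0.2,-0.139,-0.1],-40,1],
    [[-0.211,-0.146,-0.15],-40,1],
    [[-0.211,-0.146,-0.185],-40,1],
    [[-0.211,-0.146,-0.185],-40,1],
    [[-0.211,-0.146,-0.185],-40,1],
  ],
)

```text
time: 8.25
ee_pos: [409.7, -361.5, 200.0]
ee_rot: [-0.001, 0.41, 0.912, 0.0]
wrist_force: [0.6, -0.2, 0.1]
opening: 87.7
```

Run:
```python
from fit import *
d=cap('side');t=cap('top');s=monitor.get_state();print(s['ee_pos'],s['ee_rot'])
print('cover', [fit([(d,mask(d,*Y,(270,150,360,260)))],COVER,150,(620,-216)), fit([(t,mask(t,*Y,(300,100,370,190)))],COVER,150,(620,-216))])
f=lambda d,a,b,w,h,k:cv2.resize(d['frame'][b:b+h,a:a+w,::-1],None,fx=k,fy=k,interpolation=cv2.INTER_CUBIC)
cv2.imwrite('pics/s5.png',np.hstack([f(d,250,160,100,180,3),f(t,285,100,130,180,3)]))
# rinser/pad in top now uncovered
cv2.imwrite('pics/s5b.png',np.hstack([f(d,205,165,70,70,5),f(t,200,155,70,70,5)]))
for n,x,b in(('S',d,(205,165,275,235)),('T',t,(200,155,270,225))):
    m=mask(x,(0,120,80),(17,255,255),b);ys,xs=np.nonzero(m);h=cv2.convexHull(np.c_[xs,ys].astype(np.float32));e=cv2.fitEllipse(h);print(n,len(xs),e,atz(x,*e[0],56))
import pickle;pickle.dump((d,t),open('p5.pkl','wb'))
```

```text
[ 412.04129305 -362.35288976  202.54882962] [ 1.35476620e-03  4.08782481e-01  9.12630826e-01 -1.50194240e-04]
cover [(array([ 626.51, -221.04,  -49.94]), np.float64(550.9)), (array([ 620.89, -215.73,  -10.3 ]), np.float64(96.5))]
S 272 ((239.05062866210938, 198.09506225585938), (18.946855545043945, 26.494564056396484), 87.13656616210938) [520.94324533  56.31089282  56.        ]
T 356 ((233.80032348632812, 190.13507080078125), (28.20195960998535, 28.3122615814209), 122.23860931396484) [523.12359647  61.42063087  56.        ]
```

View pics/s5.png

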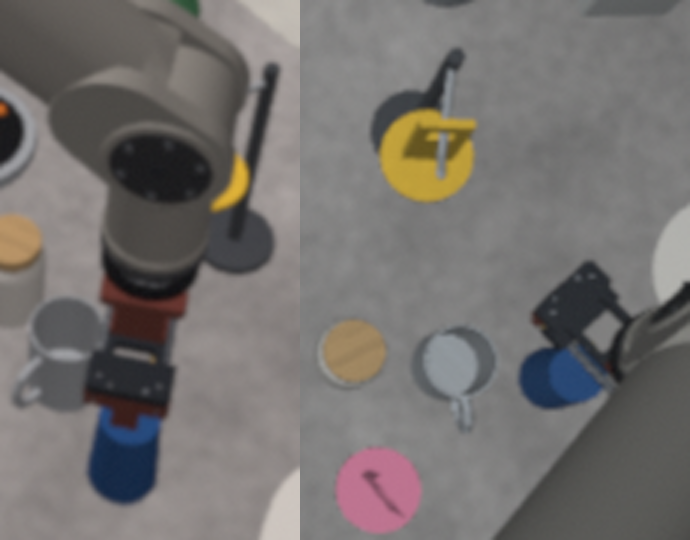

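View pics/s5b.png

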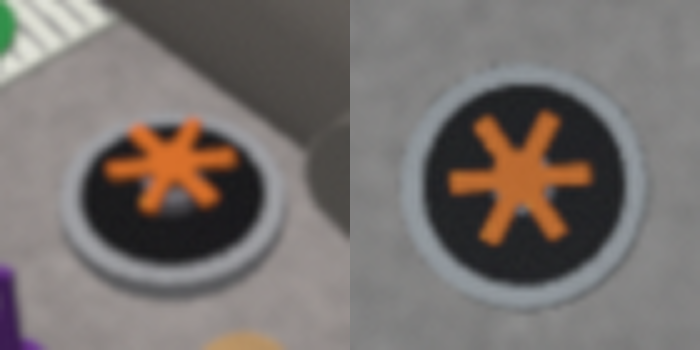

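The cover hangs on the peg: disc at top (328,152), fitted at (621,-216). The pad is bare: star centre at top (234,190). The jaws are over the tumbler.

Request:
arm_command(
  targets=[
    [[0,0,-0.04],0,1],
    [[0,0,-0.08],0,1],
    [[0,0,-0.11],0,1],
    [[0,0,-0.123],0,1],
    [[0,0,-0.123],0,1],
    [[0,0,-0.123],0,0.5],
    [[0,0,-0.123],0,0.5],
    [[0,0,-0.123],0,0.5],
    [[0,0,-0.123],0,0.5],
    [[0,0,-0.123],0,0.5],
    [[0,0,-0.123],0,0.5],
    [[0,0,-0.123],0,0.5],
  ],
  force=35,
)

```text
time: 9.55
ee_pos: [410.7, -362.7, 78.8]
ee_rot: [0.001, 0.41, 0.912, -0.0]
wrist_force: [-0.8, 0.8, 7.2]
opening: 61.4
```

Run:
```python
from fit import *
import pickle
d,t=pickle.load(open('p5.pkl','rb'))
def sp(a):
    b=box(44,-5,5,-6,0);c,s=np.cos(a),np.sin(a);return b@np.array([[c,s,0],[-s,c,0],[0,0,1]])
STAR=[sp(k*np.pi/3) for k in range(3)]
O=((0,120,80),(17,255,255));v=[(d,mask(d,*O,(205,165,275,235))),(t,mask(t,*O,(200,155,270,225)))]
for vv in(v,v[:1],v[1:]): print('pad',fit(vv,STAR,56,(523,61)))
s=monitor.get_state();print(s['ee_pos'],s['ee_rot'],s['opening'],s['wrist_force'])
m=mask(t,*G,(140,180,185,225));print('coaster px',len(np.nonzero(m)[0]))
for lo in((45,60,40),(45,100,40)): 
    print(fit([(t,mask(t,lo,(85,255,255),(140,180,185,225)))],DISC,0,(484,295),False),fit([(d,mask(d,lo,(85,255,255),(170,150,220,190)))],DISC,0,(484,295),False))
```

```text
pad (array([523.68,  61.86, -86.53]), np.float64(147.8))
pad (array([523.25,  61.38, -27.27]), np.float64(65.8))
pad (array([523.94,  62.26, -27.17]), np.float64(80.8))
[ 410.73057024 -362.66753254   78.84569911] [ 1.01807634e-03  4.09558585e-01  9.12283246e-01 -9.13201422e-05] 61.38227937702201 [-0.84690557  0.75981489  7.2142227 ]
coaster px 546
(array([486.38, 297.86]), np.float64(39.6)) (array([486.18, 296.6 ]), np.float64(21.6))
(array([486.89, 297.86]), np.float64(72.2)) (array([486.12, 297.25]), np.float64(52.0))
```

Request:
arm_command(
  targets=[
    [[0,0,0.03],0,0.5],
    [[0,0,0.08],0,0.5],
    [[0,0,0.12],0,0.5],
    [[0,0,0.15],0,0.5],
    [[0.013,0.048,0.15],0,0.5],
    [[0.025,0.095,0.15],0,0.5],
    [[0.038,0.142,0.15],0,0.5],
    [[0.05,0.189,0.15],0,0.5],
    [[0.063,0.236,0.15],0,0.5],
    [[0.076,0.283,0.15],0,0.5],
    [[0.088,0.33,0.15],0,0.5],
    [[0.1,0.376,0.15],0,0.5],
  ],
)

```text
time: 10.75
ee_pos: [510.0, 16.2, 227.8]
ee_rot: [-0.0, 0.409, 0.912, 0.0]
wrist_force: [0.8, 0.0, -2.3]
opening: 61.6
```

Request:
arm_command(
  targets=[
    [[0.0135,0.0478,0],0,0.5],
    [[0.0135,0.0478,-0.03],0,0.5],
    [[0.0135,0.0478,-0.05],0,0.5],
    [[0.0135,0.0478,-0.06],0,0.5],
    [[0.0135,0.0478,-0.06],0,0.5],
    [[0.0135,0.0478,-0.06],0,0.5],
  ],
)

```text
time: 11.35
ee_pos: [524.0, 61.4, 168.3]
ee_rot: [0.0, 0.41, 0.912, 0.0]
wrist_force: [0.6, -0.2, -2.2]
opening: 61.6
```

Run:
```python
from fit import *
d=cap('side');t=cap('top');s=monitor.get_state();print(s['ee_pos'],s['ee_rot'],s['opening'],s['wrist_force'])
v=[(d,mask(d,*B,(200,130,280,230))),(t,mask(t,*B,(190,150,280,240)))];print([m.sum() for _,m in v])
for z in(86,89,92):print(z,fit(v[:1],TUM,z,(523,62),False))
f=lambda d,a,b,w,h,k:cv2.resize(d['frame'][b:b+h,a:a+w,::-1],None,fx=k,fy=k,interpolation=cv2.INTER_CUBIC)
cv2.imwrite('pics/s6.png',np.hstack([f(d,200,130,80,100,5),f(t,195,140,80,100,5)]))
```

```text
[524.44240906  61.6258609  168.78305802] [7.05407998e-04 4.09685987e-01 9.12226084e-01 6.82306759e-04] 61.630562626265906 [ 0.39584738 -0.11461083 -0.25103148]
[np.int64(222), np.int64(0)]
86 (array([527.69,  69.79]), np.float64(425.1))
89 (array([526.06,  67.01]), np.float64(428.7))
92 (array([524.27,  64.81]), np.float64(432.4))
```

View pics/s6.png

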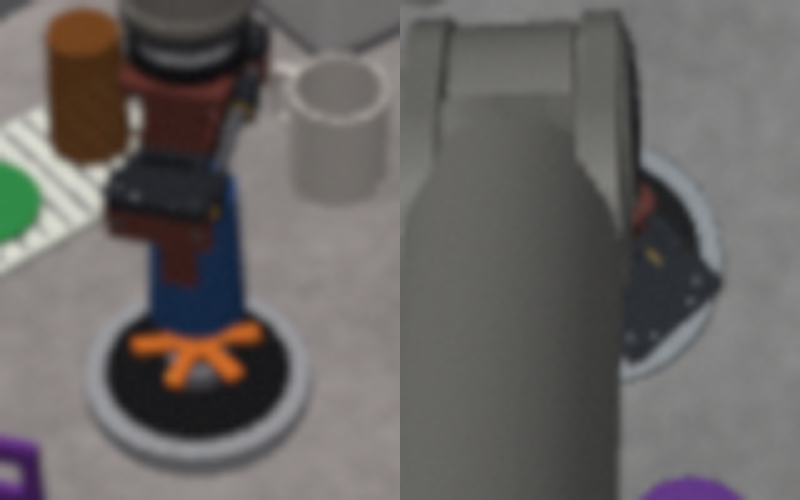

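The tumbler sits upright in the grip over the pad, its rim spanning side columns about 230–248 with the pad star below. I press in steps.

Request:
arm_command(
  targets=[
    [[0,0,-0.02],0,0.5],
    [[0,0,-0.03],0,0.5],
    [[0,0,-0.036],0,0.5],
    [[0,0,-0.04],0,0.5],
    [[0,0,-0.04],0,0.5],
    [[0,0,-0.04],0,0.5],
  ],
  force=45,
)

```text
time: 12.05
ee_pos: [523.7, 61.8, 128.1]
ee_rot: [-0.0, 0.409, 0.912, 0.0]
wrist_force: [-3.0, -0.2, 4.3]
opening: 61.1
```

Run:
```python
from fit import *
d=cap('side');s=monitor.get_state();print(s['ee_pos'],s['opening'],s['wrist_force'],s['wrist_torque'])
for z in(48,52): 
  p=np.r_[s['ee_pos'][:2],z];print(z,[proj(d,ring(34,0)[i]+p) for i in range(0,48,8)])
m=mask(d,*B,(200,130,280,230))
for v in range(180,212,3):
  x=np.nonzero(m[v])[0];print(v,x.min() if len(x) else 0,x.max() if len(x) else 0)
r=render(d,TUM,*(s['ee_pos'][:2]),50,0)
for v in range(180,212,3):
  x=np.nonzero(r[v]>.5)[0];print(v,x.min() if len(x) else 0,x.max() if len(x) else 0)
```

```text
[523.65800895  61.80619776 128.13346948] 61.363673374901225 [-2.5326812  -0.99459984  2.58093805] [-0.17145068  0.70141135  0.0135059 ]
48 [array([246.88072931, 194.07043652]), array([238.1133354 , 191.09557831]), array([230.0608946 , 195.28422013]), array([230.67998129, 202.63210731]), array([239.61401105, 205.75897865]), array([247.76147935, 201.38335477])]
52 [array([246.87108996, 193.30351177]), array([238.08628725, 190.3277839 ]), array([230.01741936, 194.51808563]), array([230.63708754, 201.86894658]), array([239.58919287, 204.99705322]), array([247.75348354, 200.61931368])]
180 245 245
183 244 246
186 243 246
189 243 246
192 231 247
195 229 247
198 231 247
201 232 248
204 238 241
207 0 0
210 0 0
180 230 247
183 230 247
186 230 247
189 230 248
192 229 248
195 229 248
198 229 248
201 230 247
204 233 244
207 0 0
210 0 0
```

Request:
arm_command(
  targets=[
    [[0,0,-0.003],0,0.5],
    [[0,0,-0.006],0,0.5],
    [[0,0,-0.008],0,0.5],
    [[0,0,-0.008],0,0.5],
  ],
)

```text
time: 12.5
ee_pos: [524.3, 61.5, 122.4]
ee_rot: [-0.0, 0.41, 0.912, 0.001]
wrist_force: [-9.3, -1.8, 30.7]
opening: 61.0
```

The force of 31 N is well past the 9 N needed, so the pad is on its stop. I ease off slightly and hold.

Request:
arm_command(
  targets=[
    [[0,0,0.001],0,0.5],
    [[0,0,0.001],0,0.5],
    [[0,0,0.001],0,0.5],
    [[0,0,0.001],0,0.5],
    [[0,0,0.001],0,0.5],
    [[0,0,0.001],0,0.5],
  ],
)

```text
time: 13.1
ee_pos: [524.1, 61.7, 122.6]
ee_rot: [0.0, 0.41, 0.912, 0.001]
wrist_force: [-6.2, -1.3, 20.2]
opening: 61.3
```

Run:
```python
from fit import *
d=cap('side');s=monitor.get_state();print(s['ee_pos'],s['opening'],s['wrist_force'],s['wrist_torque'])
f=lambda d,a,b,w,h,k:cv2.resize(d['frame'][b:b+h,a:a+w,::-1],None,fx=k,fy=k,interpolation=cv2.INTER_CUBIC)
cv2.imwrite('pics/s7.png',f(d,205,150,70,80,7))
```

```text
[524.13469946  61.6467386  122.57051944] 61.25507805896699 [-7.29898871 -1.48234224 20.0194335 ] [-0.52519853  1.90715035 -0.07297436]
```

View pics/s7.png

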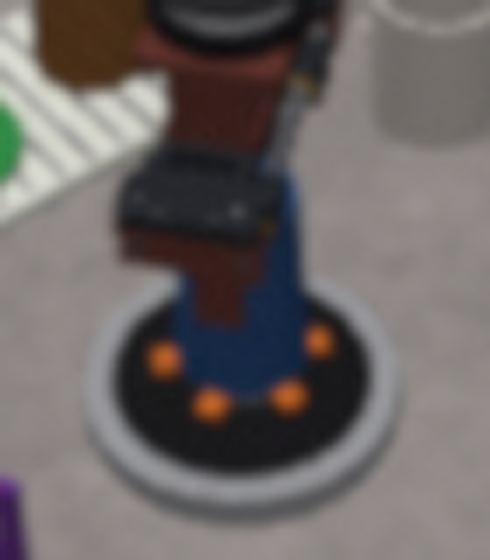

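Request:
arm_command(
  targets=[
    [[0,0,0],0,0.5],
    [[0,0,0],0,0.5],
    [[0,0,0],0,0.5],
    [[0,0,0],0,0.5],
    [[0,0,0],0,0.5],
    [[0,0,0],0,0.5],
    [[0,0,0],0,0.5],
    [[0,0,0],0,0.5],
    [[0,0,0],0,0.5],
    [[0,0,0],0,0.5],
    [[0,0,0],0,0.5],
    [[0,0,0],0,0.5],
  ],
)

```text
time: 14.35
ee_pos: [524.1, 61.7, 122.6]
ee_rot: [0.0, 0.41, 0.912, 0.001]
wrist_force: [-8.1, -2.1, 20.3]
opening: 61.4
```

Pressed: the rim is symmetric among the six spoke ends (crop 165–318, tumbler 180–303), and it held about 20 N for nearly 2 s. Now I lift and carry to the coaster.

Request:
arm_command(
  targets=[
    [[0,0,0.015],0,0.5],
    [[0,0,0.05],0,0.5],
    [[0,0,0.095],0,0.5],
    [[-0.006,0.04,0.095],0,0.5],
    [[-0.012,0.08,0.095],0,0.5],
    [[-0.019,0.12,0.095],0,0.5],
    [[-0.025,0.16,0.095],0,0.5],
    [[-0.032,0.2,0.095],0,0.5],
    [[-0.037,0.236,0.095],0,0.5],
    [[-0.037,0.236,0.07],0,0.5],
    [[-0.037,0.236,0.05],0,0.5],
    [[-0.037,0.236,0.04],0,0.5],
  ],
)

```text
time: 15.55
ee_pos: [485.9, 297.8, 158.9]
ee_rot: [-0.0, 0.409, 0.913, -0.001]
wrist_force: [0.7, -0.6, -1.5]
opening: 61.3
```

Request:
arm_command(
  targets=[
    [[0,0,-0.03],0,0.5],
    [[0,0,-0.04],0,0.5],
    [[0,0,-0.05],0,0.5],
    [[0,0,-0.05],0,0.5],
    [[0,0,-0.05],0,0.5],
  ],
)

```text
time: 16.05
ee_pos: [487.3, 298.1, 111.4]
ee_rot: [0.0, 0.409, 0.912, 0.001]
wrist_force: [-0.2, 0.3, -1.3]
opening: 61.6
```

Run:
```python
from fit import *
d=cap('side');t=cap('top');s=monitor.get_state();print(s['ee_pos'],s['opening'],s['wrist_force'],s['wrist_torque'])
f=lambda d,a,b,w,h,k:cv2.resize(d['frame'][b:b+h,a:a+w,::-1],None,fx=k,fy=k,interpolation=cv2.INTER_CUBIC)
cv2.imwrite('pics/s8.png',np.hstack([f(d,155,110,80,90,5),f(t,125,155,80,90,5)]))
```

```text
[487.37597839 298.27180521 111.70537952] 61.30549625991045 [-0.29524999  0.54474114 -1.51322206] [ 0.02677416  0.0592061  -0.02480044]
```

View pics/s8.png

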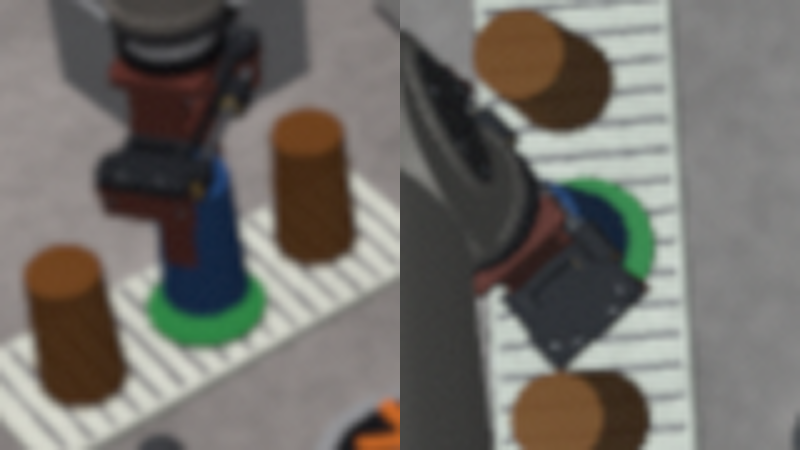

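The tumbler is above the coaster and roughly concentric: rim 160–248 against coaster 148–267 in the crop. I set it down.

Request:
arm_command(
  targets=[
    [[0,0,-0.006],0,0.5],
    [[0,0,-0.01],0,0.5],
    [[0,0,-0.013],0,0.5],
    [[0,0,-0.015],0,0.5],
    [[0,0,-0.015],0,0.5],
    [[0,0,-0.015],0,0.5],
  ],
)

```text
time: 16.75
ee_pos: [486.5, 297.9, 96.8]
ee_rot: [-0.001, 0.409, 0.912, 0.0]
wrist_force: [-4.8, -2.8, 13.6]
opening: 61.4
```

Request:
arm_command(
  targets=[
    [[0,0,0.001],0,0.5],
    [[0,0,0.001],0,0.5],
    [[0,0,0.001],0,0.8],
    [[0,0,0.001],0,1],
    [[0,0,0.001],0,1],
    [[0,0,0.001],0,1],
    [[0,0,0.001],0,1],
    [[0,0,0.03],0,1],
    [[0,0,0.07],0,1],
    [[0,0,0.11],0,1],
    [[0,0,0.15],0,1],
    [[0,0,0.18],0,1],
  ],
)

```text
time: 17.95
ee_pos: [487.2, 297.9, 278.4]
ee_rot: [0.0, 0.409, 0.912, 0.001]
wrist_force: [1.2, 0.5, -0.7]
opening: 87.8
```

Request:
arm_command(
  targets=[
    [[-0.05,0.03,0.03],0,1],
    [[-0.1,0.07,0.03],0,1],
    [[-0.13,0.11,0.03],0,1],
    [[-0.17,0.15,0.03],0,1],
    [[-0.2,0.19,0.03],0,1],
    [[-0.22,0.24,0.03],0,1],
    [[-0.22,0.26,0.03],0,1],
    [[-0.22,0.26,0.03],0,1],
  ],
)

```text
time: 18.75
ee_pos: [261.2, 563.4, 304.7]
ee_rot: [-0.001, 0.405, 0.914, 0.0]
wrist_force: [-0.7, -1.2, -0.4]
opening: 87.6
```

Run:
```python
from fit import *
d=cap('side');t=cap('top','t9.png');s=monitor.get_state();print(s['time'],s['ee_pos'],s['opening'],s['wrist_force'])
v=[(d,mask(d,*B,(160,110,240,200))),(t,mask(t,*B,(130,160,200,240)))]
print('tumbler',[fit(x,TUM,18,(486,297),False) for x in(v,v[:1],v[1:])])
print('cover', fit([(d,mask(d,*Y,(270,150,360,260))),(t,mask(t,*Y,(300,100,370,190)))],COVER,150,(620,-216,-.15)))
cv2.imwrite('pics/s9.png',cv2.resize(np.hstack([d['frame'][90:340,100:380,::-1],t['frame'][90:340,120:400,::-1]]),None,fx=1.42,fy=1.42,interpolation=cv2.INTER_CUBIC))
```

```text
18.85 [265.60769701 558.80302158 304.84126274] 87.58745024761113 [ 0.27910443 -0.34802278  0.21196644]
tumbler [(array([487.77, 295.5 ]), np.float64(229.2)), (array([491.79, 302.55]), np.float64(121.5)), (array([486.43, 295.84]), np.float64(104.9))]
cover (array([ 620.89, -216.13,   -8.55]), np.float64(173.7))
```

The viewer's picture limit is reached, so the last checks are numeric: tumbler centring, and frame differences from the start for everything else.

Run:
```python
from fit import *
import pickle
d=cap('side');t=cap('top');S=pickle.load(open('side0.pkl','rb'));T=pickle.load(open('top0.pkl','rb'))
G2=((45,60,40),(85,255,255))
for n,x,b,bb in(('S',d,(170,140,225,190),(160,100,240,200)),('T',t,(135,175,190,230),(130,160,200,240))):
    B2=((100,60,15),(130,255,255));m=mask(x,*B2,bb);ys,xs=np.nonzero(m);g=mask(x,*G2,b);gy,gx=np.nonzero(g)
    print(n,'blue',xs.min(),xs.max(),ys.min(),ys.max(),'green',gx.min(),gx.max(),gy.min(),gy.max(),'fit',fit([(x,m)],TUM,18,(486,297),False))
    r=render(x,TUM,486.4,297,18,0)>.5;ys,xs=np.nonzero(r);print('  expected',xs.min(),xs.max(),ys.min(),ys.max())
for n,a,b in(('S',S,d),('T',T,t)):
    D=(np.abs(a['frame'].astype(int)-b['frame']).max(2)>25).astype(np.uint8)
    k,_,st,c=cv2.connectedComponentsWithStats(cv2.morphologyEx(D,cv2.MORPH_OPEN,np.ones((2,2),np.uint8)))
    print(n,[tuple(int(q) for q in s) for s in st[1:] if s[4]>8])
```

```text
S blue 186 203 144 174 green 184 207 165 178 fit (array([491.03, 304.67]), np.float64(90.3))
  expected 185 204 143 176
T blue 144 170 192 213 green 149 175 191 217 fit (array([487.84, 297.73]), np.float64(87.0))
  expected 144 172 191 214
S [(14, 0, 18, 24, 257), (30, 0, 7, 15, 41), (37, 0, 72, 134, 4721), (0, 71, 9, 22, 124), (11, 113, 77, 96, 936), (27, 135, 41, 11, 169), (186, 144, 21, 34, 563), (227, 166, 28, 42, 663), (303, 184, 32, 48, 894), (100, 218, 3, 5, 10), (87, 221, 3, 5, 11), (79, 232, 10, 12, 35), (101, 261, 5, 7, 17), (54, 270, 4, 5, 12), (280, 290, 25, 40, 808)]
T [(312, 137, 33, 31, 764), (219, 176, 31, 30, 726), (144, 192, 29, 24, 522), (359, 216, 29, 22, 522), (0, 251, 50, 73, 1508), (0, 308, 78, 76, 1537), (0, 353, 39, 21, 358), (11, 371, 18, 13, 154), (171, 373, 72, 11, 471)]
```

```bash
python3 -c "
from h import *
print(ticket.close_job(), monitor.get_state()['time'])"
```

```text
the job is handed in; nothing more can be done
the job is handed in; nothing more can be done
```

The job is done and handed in at about 19 s of the 72 s allowed.

- **Cover:** The yellow cover hangs by its eye on the peg and is released. It is fitted at (621, -216) in both views, within about 1 mm of the seat.
- **Rinse:** I pressed the tumbler's rim onto the pad, centred to within about 2 mm. The wrist force peaked at 31 N, then held at about 20 N for nearly 2 s, against the 9 N needed. The force and tool height show the pad fully down; the pad's travel itself was not read out.
- **Tumbler:** It stands upside down on the coaster, released and clear of the robot. The outline matches the expected one within about 2 pixels in both views.
- **Everything else:** Frame differences from the start show changes only where the arm, cover and tumbler were or now are.

**Checks that disagreed or failed:**
- **Side-only fit:** It put the tumbler 5–8 mm off the coaster centre, against 1–2 mm from the top view. That would still be wholly on the coaster, which has 12 mm of margin. The side fit is probably biased by shaded pixels missing from the colour mask.
- **Final picture:** The viewer had reached its limit of 12 pictures, so the last checks were numeric only.

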